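# Gauge a clamp cylinder's stroke end with a depth rod

### The job

Take the depth rod from its blue stand and push it down the bore of the black clamp cylinder: the piston inside drags at about 5 N, so keep going until it is firmly home on its end stop, with a steady push of about 15 N and never more than 25 N. Leave the rod standing there on its own, read how far its tip went in below the block's top, and set the yellow cursor on the rule to that depth in millimetres. Leave everything else where it is.

Things in the scene. Friction and masses are not known exactly. Their poses are not given: they have to be found in the camera images.
- rod_grip (a point): centre of the red round grip (20 mm in diameter, 44 mm tall) of the loose steel depth rod, about 0.26 kg, standing upright in its stand. Below the grip: a flange (34 mm diameter, 6 mm thick, underside 28 mm below this point), then the straight shaft, 14 mm in diameter, 100 mm from flange to tip, with black rings every 10 mm. z runs up the rod.
- rod: the same depth rod as a whole: origin at the centre of its flat lower end, the tip (8 mm across, coned out to 14 mm within 4 mm), 128 mm below the grip's centre; z runs up along the rod.
- stand: fixed blue stand, 70 x 70 x 45 mm, origin under its centre; at the start the rod stands in its 16.5 mm hole, the tip 38 mm below its top.
- bore_mouth (a point): centre of the bore's mouth in the top face of the black cylinder block, 92 mm above the bench, with four 4 mm high screw heads at the corners; z up. The vertical bore is 15.5 mm in diameter with a 2 mm chamfer. The reading is the depth of the rod's tip below this point when the rod is left standing home: 100 mm less the gap between block top and flange.
- cylinder: the black cylinder block, 70 x 70 x 80 mm, fixed; origin at its underside's centre, 80 mm below the bore's mouth; z up. In the bore sits a brass piston, at first 10 to 60 mm down; its seal drags: it gives way at about 5 N, slides down ahead of the rod and stays where left, for 8 to 22 mm more, until it meets its end stop.
- foot: fixed aluminium base plate (200 x 140 x 12 mm) under the block; origin on the bench, under the bore. It carries the piston's end stop inside the bore, 33 to 67 mm below the mouth, differing from run to run (this pose does not tell it). The stop is firm: it gives 1 mm per 6 N, at most 6 mm, and springs back when let go.
- rule: the fixed aluminium setting rule lying on the bench (160 mm along its x, 56 mm wide, 12 mm thick), origin at the centre of its underside. Its x points along the scale, from the zero mark at x = -40 mm (the end with the red bar, nearest the robot) to the 80 mm mark at x = +40 mm; a tick every 10 mm, longer ones at 0 and 50 mm.
- cursor (a joint): setting of the cursor along the rule: distance from the zero mark, 0 to 0.08 m, growing along the rule's x (away from the robot). A stiff slide (about 3 N) that stays where it is left; it starts between 0 and 0.015.
- cursor_tab (a point): centre of the cursor's upright yellow tab: 12 mm along the rule, 24 mm across it, 36 mm tall, its top 58 mm above the bench, on a black carriage (24 x 26 x 10 mm) on the rule; the red index line lies under the tab's centre. Axes as the rule's.
- bolt_a: bystander: a bolt, 22 mm head down, 42 mm tall, standing on the base plate near a corner; origin under its head.
- bolt_b: bystander: a bolt, 22 mm head down, 42 mm tall, standing on the base plate near another corner; origin under its head.
- bolt_c: bystander: a bolt, 22 mm head down, 42 mm tall, standing on the bench; origin under its head.
- socket: bystander: a steel wrench socket, 24 mm in diameter, 30 mm tall, on the bench; origin under its centre.
- hammer: bystander: a hammer lying on the bench at the robot's right; origin beneath it.
- torque_wrench: bystander: a torque wrench 360 mm long, lying across the bench beyond the fixture; origin beneath its middle.
- spray_can: bystander: an upright can, 60 mm in diameter, 190 mm tall; origin under its centre.
Things that resemble listed ones, but are neither listed nor needed, are in the scene too. What is shaped like the rod but orange is not meant.

How it is judged:
By the outcome, as a careful person would: the job done as asked, in the order asked, and still so for the second after the job is handed in, with the robot touching nothing.
It also fails if it takes over 58 s, if anything falls off the work surface, if the arm or the gripper's body presses on something with over 40 N, if the wrist force passes 120 N, or if a joint passes its speed limit or range.

### The arm

A 7-joint arm with a two-finger parallel gripper is mounted at the origin on the work surface. World frame = base frame: x ahead of the robot, y to its left, z up, the work surface at z = 0. Lengths are in m, angles in rad, forces in N, time in s.
With the tool pointing down it reaches from about 0.4 to 0.85 m from the base axis. Payload 4.5 kg.
Tool frame: the origin (TCP) lies midway between the tips of the shut fingers; the grasp point (between the pads) lies 19 mm behind it; z points along the fingers, y is the line along which they close (so a half turn about z gives the same grasp; the last joint's range is limited). The gripper opens to 88 mm and grips with 3 to 60 N. Pads are 18 mm wide; open, the fingers measure 123 mm over their backs; the gripper's body (75 mm by 187 mm) begins 45 mm behind the grasp point.
Start: joints at [-1.255, 0.689, -0.195, 1.565, 0.157, 0.902, -0.215], TCP at [0.174, 0.6, 0.239] pointing down, gripper open.
Joint ranges: [-3.01, 3.01], [-0.46, 2.08], [-1.47, 1.51], [0.13, 2.56], [-1, 4.14], [0.04, 2.09], [-2.66, 2.66]. Speed limits (rad/s): [2.57, 2.57, 3.14, 3.14, 3.14, 3.14, 3.14].

### API

Orientations are given as a unit quaternion [x, y, z, w].
In Python, from plant import r gives the robot as it stands.
- The arm moves only by the tool carry_out, never from a script. Its argument "plan" is a list of rows, each an object with "rot": the turn, a rotation vector about the tool's x, y, z in rad, a list of three; "xyz": the shift along the tool's x, y, z in m, a list of three; "grip": the closure in counts, from 0 (fully open) to 255 (shut). In form: [{"rot": [wx, wy, wz], "xyz": [dx, dy, dz], "grip": grip}, ...]. A call has 1 to 8 rows; each row is the pose to reach, as a shift and turn from the pose commanded when the call began, along the tool's axes at that moment; what a row does not reach only later rows make up. A row lasts 1/12 s, in which the tool goes at most 41.7 mm and 7.16 degrees, less where a joint would pass 70% of its speed; a pose out of reach is approached as far as the arm can. A call with a gripper value outside its range is refused whole. The fingers move at their own pace and stop on an object; "squeeze" is the grip in N (left out, the last holds). Time passes only in rows, so rows that repeat a pose let the fingers close. It gives the time, the measured TCP pose, the force, the opening and the grip force at its end, in the units of the state.
- r.get_state(): the state, without advancing time (a new reading comes with each control period).
- r.snapshot(name): name is "scene" or "side" or "wrist"; returns the picture (384x512x3 uint8, red, green, blue); there is no depth.
- r.camera_params(name): a dict with "fx", "fy", "cx", "cy" (pixels), "position" and "attitude" of the camera in the world; the wrist camera has in their place "hand_eye" (4x4, takes a point from camera to tool coordinates, whose origin is the TCP and whose axes are the flange's). Camera axes: x right, y down, z forward; pixel columns grow to the right and rows downward; lengths in m; the calibration is good to about 2 mm. A picture is of the moment at which its call begins: read the wrist's pose just before it. camera_params takes no time and is no camera call.
- r.finish_job(): hands the job in; it is judged then, once.
The state is a dict: "clock": time; "q": joint angles; "qd": joint speeds; "joint_torque": joint torques, N m; "tool_pos": TCP position; "eef_rot": TCP orientation; "contact_force": force on the tool from outside, world axes, zero at the start; "moment": the same for the moment, N m; "opening": opening from 0.0 (shut) to 1.0 (fully open); "finger_force": force on a finger pad.
Only numpy, scipy, OpenCV 4.12 (cv2) and the standard library are available. Lean on these libraries where they do the work, as an engineer would, in place of code of your own. Each camera call takes 0.05 s, during which the arm holds its last target. There are 200 camera calls.

## Working session

There is one attempt and no reset: what is moved stays moved. The work goes in short steps, Python scripts to look and compute and a tool call to move; the robot and the scene stay as the last step left them, time stands still between calls to the robot, and variables do not carry over. Pictures are saved under pics/ and viewed, at most 10 in all, crops included, and the job is handed in when it is done.

Besides the shell and the picture viewer there is one more tool, called after "Call:" by a JSON object that holds its "op" and its "data". carry_out: Moves the arm, as the interface text tells. Its arguments: {"type":"object","properties":{"plan":{"type":"array"},"squeeze":{"type":"number"}},"required":["plan"]}

```bash
ls; mkdir -p pics; python3 - <<'E'
from plant import r
import cv2
s=r.get_state();print(s)
for n in("scene","side","wrist"):
    cv2.imwrite(f"pics/{n}0.png",r.snapshot(n)[:,:,::-1]);print(n,r.camera_params(n))
a=[cv2.imread(f"pics/{n}0.png") for n in("scene","side")]
for n,i in zip(("scene","side"),a): cv2.imwrite(f"pics/{n}0b.png",cv2.resize(i,(800,600),interpolation=cv2.INTER_CUBIC))
E
```

```text
pics
{'clock': 0.0, 'q': array([-1.25524541,  0.6900018 , -0.19451361,  1.56634469,  0.15732554,
        0.90246623, -0.2151083 ]), 'qd': array([ 1.20074175e-03,  8.31047687e-04, -6.63653624e-04, -9.96304067e-04,
       -3.22806864e-05, -2.14770100e-04, -7.50368699e-04]), 'joint_torque': array([-2.66742172e-04, -5.27565873e+01, -1.26745664e+00, -1.53429651e+01,
       -5.27622993e-02,  6.51666167e-03,  1.85295530e-04]), 'tool_pos': array([0.17365204, 0.59974066, 0.23789872]), 'eef_rot': array([ 1.40364480e-01,  9.90099480e-01, -9.11196663e-04, -5.53372570e-05]), 'contact_force': array([1.02085193, 0.61270408, 0.57005414]), 'moment': array([-0.03281127,  0.01257772,  0.0366515 ]), 'finger_force': 0.0, 'opening': 1.0014278433563424}
scene {'fx': 410.72871133893415, 'fy': 410.72871133893415, 'cx': 255.72816206514312, 'cy': 187.74092111173644, 'position': array([1.55960108, 0.12111426, 0.71160248]), 'attitude': array([ 0.58472695,  0.65539628, -0.3539443 , -0.32136202])}
side {'fx': 372.14313324401377, 'fy': 372.14313324401377, 'cx': 255.81438546821406, 'cy': 186.83443412132138, 'position': array([0.34231839, 0.90304422, 0.71379471]), 'attitude': array([-0.13332629,  0.86984951, -0.46904268,  0.07473212])}
wrist {'fx': 288.4469073223368, 'fy': 288.4469073223368, 'cx': 259.3346124466281, 'cy': 189.13040179207368, 'hand_eye': array([[ 2.69280768e-04, -9.52205604e-01, -3.05457714e-01,
         7.88201415e-02],
       [ 9.99999665e-01,  4.92564595e-04, -6.53910773e-04,
         1.65043459e-05],
       [ 7.73115158e-04, -3.05457436e-01,  9.52205418e-01,
        -1.44780514e-01],
       [ 0.00000000e+00,  0.00000000e+00,  0.00000000e+00,
         1.00000000e+00]])}
```

View pics/scene0b.png

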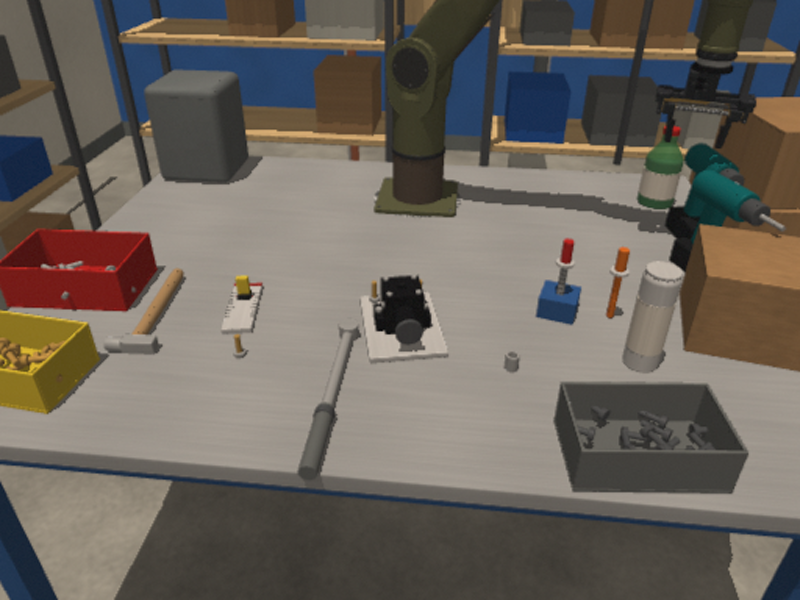

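View pics/side0b.png

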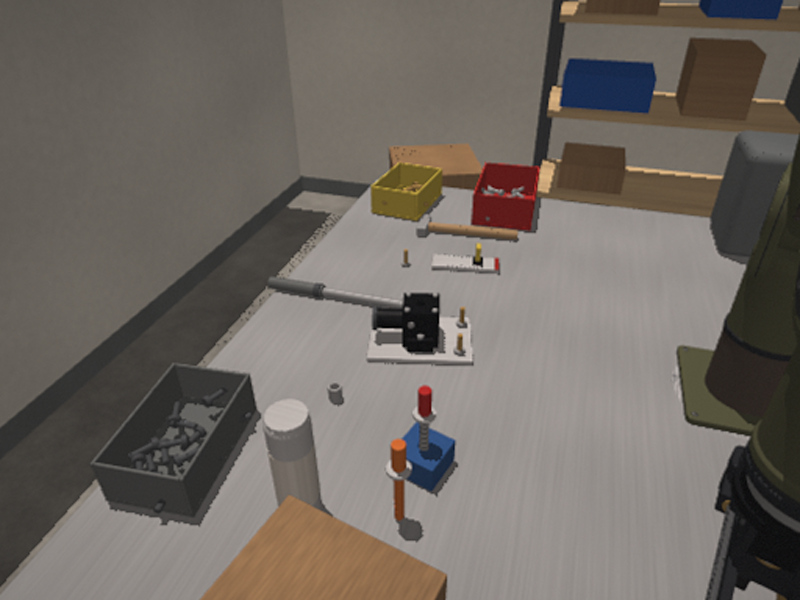

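The scene view shows two rods: red grip in the blue stand (scene 568,250; side 425,402) and an orange one on the bench (621,262; 398,455). The red one in the stand is meant. The block is at (404,300) and the yellow tab at (243,284). I'll confirm these in one enlarged crop.

```bash
python3 - <<'E'
import cv2,numpy as np
a=cv2.imread("pics/scene0.png");b=cv2.imread("pics/side0.png")
def c(i,x,y,w=80,h=60):return cv2.resize(i[y:y+h,x:x+w],(400,300),interpolation=cv2.INTER_CUBIC)
o=np.vstack([np.hstack([c(a,335,150),c(a,220,168)]),np.hstack([c(b,232,240),c(b,240,150)])])
cv2.imwrite("pics/m1.png",o)
E
cat > h.py <<'E'
import numpy as np
from scipy.spatial.transform import Rotation as R
from plant import r
def cam(n,st=None):
    p=r.camera_params(n)
    if n=="wrist":
        T=np.array(p["hand_eye"]);A=R.from_quat(st["eef_rot"]).as_matrix()
        return p,A@T[:3,3]+st["tool_pos"],A@T[:3,:3]
    return p,np.array(p["position"]),R.from_quat(p["attitude"]).as_matrix()
def ray(n,u,v,st=None):
    p,o,M=cam(n,st);d=M@[(u-p["cx"])/p["fx"],(v-p["cy"])/p["fy"],1];return o,d/np.linalg.norm(d)
def atz(n,u,v,z,st=None):
    o,d=ray(n,u,v,st);return o+d*(z-o[2])/d[2]
def tri(*rs):
    A=sum(np.eye(3)-np.outer(d,d) for o,d in rs);b=sum((np.eye(3)-np.outer(d,d))@o for o,d in rs)
    return np.linalg.solve(A,b)
def move(p,st):  # world target -> tool-frame shift
    return R.from_quat(st["eef_rot"]).inv().apply(np.array(p)-st["tool_pos"])
E
```

```text
(no output)
```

View pics/m1.png

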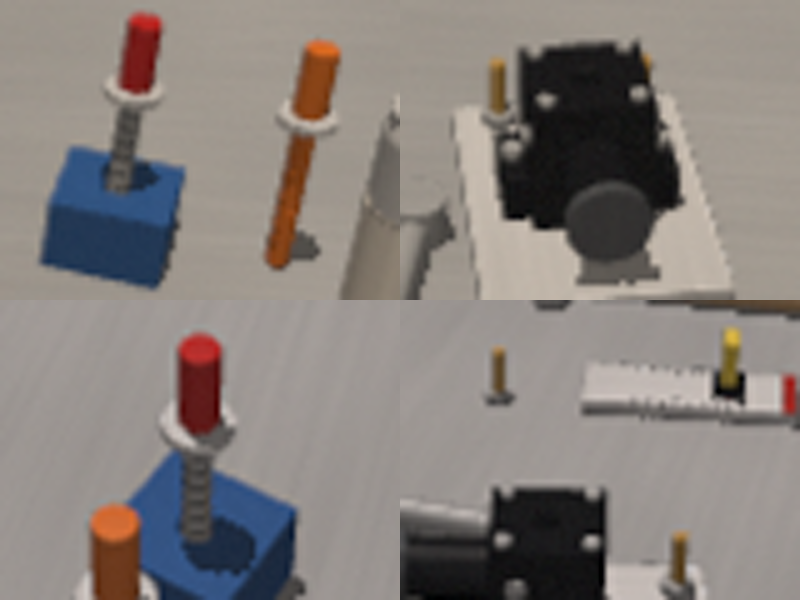

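The crop confirms it: red grip over a ringed steel shaft in the blue stand (scene px 363.4,160.8; side 272,257). The orange rod is all orange and stands on the bench. The block's four silver screw heads are clear in both views.

```bash
python3 - <<'E'
from h import *
np.set_printoptions(precision=4,suppress=True)
g=tri(ray("scene",363.4,160.8),ray("side",272,257));print("grip",g,atz("scene",363.4,160.8,.135),atz("side",272,257,.135))
S=[(133,50),(230,47),(147,99),(240,93)];D=[(107,192),(192,192),(103,241),(193,241)]
for s in S:print("sc",atz("scene",220+s[0]/5,168+s[1]/5,.095))
for s in D:print("sd",atz("side",240+s[0]/5,150+s[1]/5,.095))
print("tab",tri(ray("scene",155.5,181.8),ray("side",306.2,162)))
# rule red end/other end from side crop
print("rule",atz("side",240+392/5,150+95/5,.012),atz("side",240+183/5,150+85/5,.012))
s=r.get_state();print(R.from_quat(s["eef_rot"]).as_matrix())
g[2]=.25;print(move(g,s))
E
```

```text
grip [0.4923 0.3208 0.1348] [0.4925 0.3206 0.135 ] [0.4923 0.3212 0.135 ]
sc [ 0.5631 -0.0106  0.095 ]
sc [0.553  0.0444 0.095 ]
sc [0.6135 0.0037 0.095 ]
sc [0.6011 0.0542 0.095 ]
sd [0.6113 0.0087 0.095 ]
sd [ 0.5624 -0.0064  0.095 ]
sd [0.5986 0.0586 0.095 ]
sd [0.5488 0.0432 0.095 ]
tab [ 0.5296 -0.2965  0.0372]
rule [ 0.4835 -0.2978  0.012 ] [ 0.6351 -0.2666  0.012 ]
[[-0.9606  0.278  -0.0003]
 [ 0.278   0.9606 -0.0013]
 [-0.0001 -0.0013 -1.    ]]
[-0.3836 -0.1795 -0.0116]
```

```bash
python3 - <<'E'
from h import *
np.set_printoptions(precision=4,suppress=True)
print("orange grip",tri(ray("scene",335+318/5,150+80/5),ray("side",398/1.5625,455/1.5625)))
print("can top",tri(ray("scene",661/1.5625,272/1.5625),ray("side",288/1.5625,413/1.5625)))
print("bolt_c",atz("side",260,169.5,0))
print("wood box top corners",[atz("side",u/1.5625,v/1.5625,.16) for u,v in((295,500),(445,572))])
for yaw in (0,):pass
E
```

```text
orange grip [0.5009 0.4195 0.1294]
can top [0.638  0.4438 0.1862]
bolt_c [ 0.6949 -0.2502  0.    ]
wood box top corners [array([0.5835, 0.5408, 0.16  ]), array([0.4022, 0.5732, 0.16  ])]
```

```bash
python3 - <<'E'
from h import *
np.set_printoptions(precision=4,suppress=True)
k=1.5625
b=atz("scene",658/k,203/k,0);print("bottle base",b)
o,d=ray("scene",676/k,128/k);t=(b[0]-o[0])/d[0];print("bottle top",o+t*d)
b=atz("scene",685/k,262/k,0);print("drill base",b)
o,d=ray("scene",705/k,150/k);t=(b[0]-o[0])/d[0];print("drill top",o+t*d)
s=r.get_state();print(move([.4923,.3208,.30],s))
E
```

```text
bottle base [-0.0521  0.6322  0.    ]
bottle top [-0.0521  0.631   0.2012]
drill base [0.2606 0.6216 0.    ]
drill top [0.2606 0.5984 0.258 ]
[-0.3836 -0.1796 -0.0616]
```

View pics/wrist0.png

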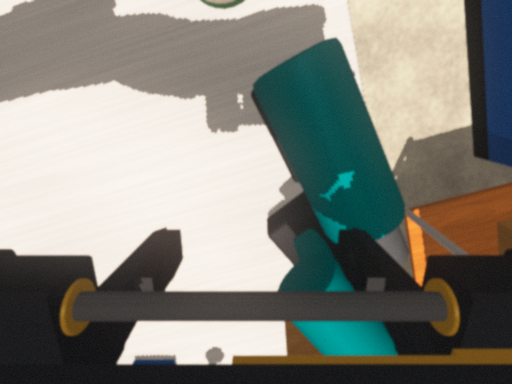

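The wrist view shows the teal drill right under the open fingers (px 330,200) and the blue stand at the bottom edge. I'll go straight up first, then across.

Call:
{"op": "carry_out", "data": {"plan": [{"rot": [0, 0, 0], "xyz": [0, 0, -0.04], "grip": 0}, {"rot": [0, 0, 0], "xyz": [0, 0, -0.08], "grip": 0}, {"rot": [0, 0, 0], "xyz": [0, 0, -0.12], "grip": 0}, {"rot": [0, 0, 0], "xyz": [-0.036, -0.017, -0.12], "grip": 100}, {"rot": [0, 0, 0], "xyz": [-0.072, -0.034, -0.12], "grip": 100}, {"rot": [0, 0, 0], "xyz": [-0.108, -0.051, -0.12], "grip": 100}, {"rot": [0, 0, 0], "xyz": [-0.144, -0.067, -0.12], "grip": 100}, {"rot": [0, 0, 0], "xyz": [-0.18, -0.084, -0.12], "grip": 100}]}}

```text
clock: 0.82
tool_pos: [0.3244, 0.4681, 0.3586]
eef_rot: [0.14, 0.99, -0.0, 0.0]
contact_force: [-0.0, -0.1, -0.3]
opening: 0.645
finger_force: 0.0
```

Call:
{"op": "carry_out", "data": {"plan": [{"rot": [0, 0, 0], "xyz": [-0.036, -0.017, 0], "grip": 100}, {"rot": [0, 0, 0], "xyz": [-0.072, -0.034, 0], "grip": 100}, {"rot": [0, 0, 0], "xyz": [-0.108, -0.051, 0], "grip": 100}, {"rot": [0, 0, 0], "xyz": [-0.144, -0.068, 0], "grip": 100}, {"rot": [0, 0, 0], "xyz": [-0.18, -0.085, 0.02], "grip": 100}, {"rot": [0, 0, 0], "xyz": [-0.2036, -0.0956, 0.06], "grip": 100}, {"rot": [0, 0, 0], "xyz": [-0.2036, -0.0956, 0.1], "grip": 100}, {"rot": [0, 0, 0], "xyz": [-0.2036, -0.0956, 0.12], "grip": 100}]}}

```text
clock: 1.48
tool_pos: [0.4932, 0.3173, 0.2352]
eef_rot: [0.143, 0.99, -0.002, -0.001]
contact_force: [0.1, -0.1, -0.0]
opening: 0.607
finger_force: 0.0
```

```bash
python3 - <<'E'
from h import *
import cv2
s=r.get_state();print(s["clock"],s["tool_pos"],s["eef_rot"],s["contact_force"],s["opening"])
cv2.imwrite("pics/w1.png",r.snapshot("wrist")[:,:,::-1])
p,o,M=cam("wrist",s)
for P in([.4923,.3208,.157],[.4923,.3208,.113],[.4923,.3208,.045]):
    c=M.T@(np.array(P)-o);print(P,p["fx"]*c[0]/c[2]+p["cx"],p["fy"]*c[1]/c[2]+p["cy"])
E
```

```text
1.4833 [0.49318661 0.31726791 0.2352395 ] [ 1.42912467e-01  9.89733011e-01 -1.97052520e-03 -8.43304624e-04] [ 0.05735297 -0.14669065 -0.00790383] 0.6070104130720015
[0.4923, 0.3208, 0.157] 263.71858131350996 195.5456619195116
[0.4923, 0.3208, 0.113] 263.2817739220965 180.67058236491152
[0.4923, 0.3208, 0.045] 262.8169377678131 164.84100871130448
```

View pics/w1.png

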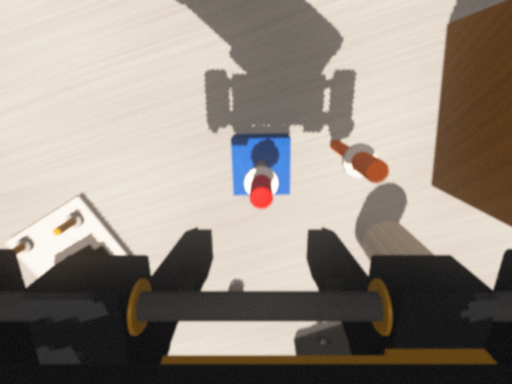

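The grip's top is at (261.5,197), within 2 px of the predicted position, and the orange rod is clear at (375,165).

```bash
python3 - <<'E'
from h import *
s=r.get_state();g=atz("wrist",261.5,197,.157,s);print(s["tool_pos"],g)
A=R.from_quat(s["eef_rot"]).as_matrix();print(A)
print(move([(g[0]+.4923)/2,(g[1]+.3208)/2,.119],s))
E
```

```text
[0.48993833 0.31685497 0.23115941] [0.48782829 0.31836083 0.157     ]
[[-0.9598267   0.28042912 -0.00960326]
 [ 0.28050658  0.95981905 -0.0079652 ]
 [ 0.00698372 -0.01033899 -0.99992216]]
[-0.00013955  0.00381083  0.11212776]
```

Call:
{"op": "carry_out", "data": {"plan": [{"rot": [0, 0, 0], "xyz": [0, 0, 0], "grip": 100}, {"rot": [0, 0, 0], "xyz": [0, 0, 0], "grip": 100}, {"rot": [0, 0, 0], "xyz": [0, 0, 0], "grip": 100}]}}

```text
clock: 1.78
tool_pos: [0.4931, 0.3227, 0.2409]
eef_rot: [0.14, 0.99, 0.002, 0.001]
contact_force: [0.6, -0.2, 0.3]
opening: 0.609
finger_force: 0.0
```

```bash
python3 - <<'E'
from h import *
import cv2
s=r.get_state();i=r.snapshot("wrist");h=cv2.cvtColor(i,cv2.COLOR_RGB2HSV)
m=((h[:,:,0]<4)|(h[:,:,0]>176))&(h[:,:,1]>180)&(h[:,:,2]>190)
m[250:]=0;ys,xs=np.nonzero(m);print(len(xs),xs.min(),xs.max(),ys.min(),ys.max(),xs.mean(),ys.mean())
g=atz("wrist",xs.mean(),ys.mean(),.157,s);print(s["tool_pos"],g)
print(R.from_quat(s["eef_rot"]).as_matrix(),move([g[0],g[1],.119],s))
E
```

```text
318 244 263 188 207 253.72641509433961 197.11949685534591
[0.49305529 0.32274204 0.24089855] [0.49348302 0.31787495 0.157     ]
[[-0.96084253  0.27707832  0.00304018]
 [ 0.27708673  0.96084078  0.00281745]
 [-0.00214048  0.00354952 -0.99999141]] [-0.00149866 -0.00499066  0.12188509]
```

Call:
{"op": "carry_out", "data": {"plan": [{"rot": [0, 0, 0], "xyz": [0, -0.001, 0.01], "grip": 100}, {"rot": [0, 0, 0], "xyz": [0, -0.001, 0.025], "grip": 100}, {"rot": [0, 0, 0], "xyz": [0, -0.001, 0.045], "grip": 100}, {"rot": [0, 0, 0], "xyz": [0, -0.001, 0.065], "grip": 100}, {"rot": [0, 0, 0], "xyz": [0, -0.001, 0.085], "grip": 100}, {"rot": [0, 0, 0], "xyz": [0, -0.001, 0.102], "grip": 100}, {"rot": [0, 0, 0], "xyz": [0, -0.001, 0.114], "grip": 100}, {"rot": [0, 0, 0], "xyz": [0, -0.001, 0.119], "grip": 100}]}}

```text
clock: 2.5
tool_pos: [0.4913, 0.32, 0.1183]
eef_rot: [0.14, 0.99, -0.001, -0.001]
contact_force: [-0.2, -0.7, 0.0]
opening: 0.608
finger_force: 0.0
```

Call:
{"op": "carry_out", "data": {"plan": [{"rot": [0, 0, 0], "xyz": [0, 0, 0], "grip": 100}, {"rot": [0, 0, 0], "xyz": [0, 0, 0], "grip": 100}, {"rot": [0, 0, 0], "xyz": [0, 0, 0], "grip": 100}, {"rot": [0, 0, 0], "xyz": [0, 0, 0], "grip": 100}, {"rot": [0, 0, 0], "xyz": [0, 0, 0], "grip": 100}, {"rot": [0, 0, 0], "xyz": [0, 0, 0], "grip": 100}, {"rot": [0, 0, 0], "xyz": [0, 0, 0], "grip": 100}, {"rot": [0, 0, 0], "xyz": [0, 0, 0], "grip": 100}]}}

```text
clock: 3.17
tool_pos: [0.4921, 0.3203, 0.1199]
eef_rot: [0.14, 0.99, 0.0, 0.0]
contact_force: [-0.3, 0.3, 0.1]
opening: 0.606
finger_force: 0.0
```

```bash
python3 - <<'E'
from h import *
import cv2
for k in range(2):
    s=r.get_state();print(s["tool_pos"],s["eef_rot"],s["contact_force"]); i=r.snapshot("wrist")
cv2.imwrite("pics/w2.png",i[:,:,::-1])
E
```

```text
[0.49208886 0.32030254 0.11991511] [1.40412837e-01 9.90093027e-01 1.50185214e-04 1.01062018e-04] [-0.25891847  0.34242697  0.06668975]
[0.49208584 0.32021971 0.1197991 ] [1.40470982e-01 9.90084792e-01 7.55147462e-05 3.47389714e-05] [-0.32502793  0.3426386   0.47144661]
```

View pics/w2.png

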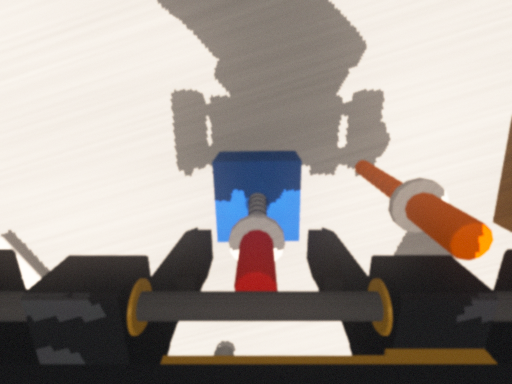

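The red grip (px 256,265) sits between the finger pads (tips at 195–215 and 310–330). Closing now.

Call:
{"op": "carry_out", "data": {"plan": [{"rot": [0, 0, 0], "xyz": [0, -0.001, 0], "grip": 255}, {"rot": [0, 0, 0], "xyz": [0, -0.001, 0], "grip": 255}, {"rot": [0, 0, 0], "xyz": [0, -0.001, 0], "grip": 255}, {"rot": [0, 0, 0], "xyz": [0, -0.001, 0], "grip": 255}, {"rot": [0, 0, 0], "xyz": [0, -0.001, 0], "grip": 255}, {"rot": [0, 0, 0], "xyz": [0, -0.001, 0], "grip": 255}, {"rot": [0, 0, 0], "xyz": [0, -0.001, 0], "grip": 255}, {"rot": [0, 0, 0], "xyz": [0, -0.001, 0], "grip": 255}], "squeeze": 50}}

```text
clock: 3.93
tool_pos: [0.4917, 0.3193, 0.1197]
eef_rot: [0.14, 0.99, 0.0, -0.0]
contact_force: [-0.8, 0.5, -0.4]
opening: 0.208
finger_force: 50.0
```

Call:
{"op": "carry_out", "data": {"plan": [{"rot": [0, 0, 0], "xyz": [0, 0, 0], "grip": 255}, {"rot": [0, 0, 0], "xyz": [0, 0, 0], "grip": 255}, {"rot": [0, 0, 0], "xyz": [0, 0, 0], "grip": 255}]}}

```text
clock: 4.18
tool_pos: [0.4917, 0.3193, 0.1197]
eef_rot: [0.14, 0.99, 0.0, -0.0]
contact_force: [0.6, 0.2, -0.3]
opening: 0.212
finger_force: 50.0
```

Call:
{"op": "carry_out", "data": {"plan": [{"rot": [0, 0, 0], "xyz": [0, 0, -0.01], "grip": 255}, {"rot": [0, 0, 0], "xyz": [0, 0, -0.03], "grip": 255}, {"rot": [0, 0, 0], "xyz": [0, 0, -0.05], "grip": 255}, {"rot": [0, 0, 0], "xyz": [0, 0, -0.075], "grip": 255}, {"rot": [0, 0, 0], "xyz": [0, 0, -0.1], "grip": 255}, {"rot": [0, 0, 0], "xyz": [0, 0, -0.12], "grip": 255}, {"rot": [0, 0, 0], "xyz": [0, 0, -0.135], "grip": 255}, {"rot": [0, 0, 0], "xyz": [0, 0, -0.14], "grip": 255}]}}

```text
clock: 4.85
tool_pos: [0.4926, 0.3199, 0.2627]
eef_rot: [0.141, 0.99, 0.002, 0.002]
contact_force: [0.3, 0.8, -2.5]
opening: 0.215
finger_force: 50.0
```

Call:
{"op": "carry_out", "data": {"plan": [{"rot": [0, 0, 0], "xyz": [-0.008, -0.012, 0], "grip": 255}, {"rot": [0, 0, 0], "xyz": [-0.021, -0.032, 0], "grip": 255}, {"rot": [0, 0, 0], "xyz": [-0.038, -0.059, 0], "grip": 255}, {"rot": [0, 0, 0], "xyz": [-0.056, -0.087, 0], "grip": 255}, {"rot": [0, 0, 0], "xyz": [-0.074, -0.114, 0], "grip": 255}, {"rot": [0, 0, 0], "xyz": [-0.092, -0.142, 0], "grip": 255}, {"rot": [0, 0, 0], "xyz": [-0.11, -0.17, 0], "grip": 255}, {"rot": [0, 0, 0], "xyz": [-0.128, -0.198, 0], "grip": 255}]}}

```text
clock: 5.52
tool_pos: [0.5588, 0.0901, 0.2582]
eef_rot: [0.141, 0.99, -0.001, -0.001]
contact_force: [-0.1, -0.3, -2.1]
opening: 0.214
finger_force: 50.0
```

Call:
{"op": "carry_out", "data": {"plan": [{"rot": [0, 0, 0], "xyz": [-0.016, -0.025, 0], "grip": 255}, {"rot": [0, 0, 0], "xyz": [-0.028, -0.044, 0], "grip": 255}, {"rot": [0, 0, 0], "xyz": [-0.036, -0.056, 0], "grip": 255}, {"rot": [0, 0, 0], "xyz": [-0.0395, -0.0607, 0], "grip": 255}, {"rot": [0, 0, 0], "xyz": [-0.0395, -0.0607, 0], "grip": 255}, {"rot": [0, 0, 0], "xyz": [-0.0395, -0.0607, 0], "grip": 255}, {"rot": [0, 0, 0], "xyz": [-0.0395, -0.0607, 0], "grip": 255}, {"rot": [0, 0, 0], "xyz": [-0.0395, -0.0607, 0], "grip": 255}]}}

```text
clock: 6.18
tool_pos: [0.5803, 0.0264, 0.2597]
eef_rot: [0.139, 0.99, 0.001, -0.0]
contact_force: [-0.1, 0.2, -2.4]
opening: 0.21
finger_force: 50.0
```

Call:
{"op": "carry_out", "data": {"plan": [{"rot": [0, 0, 0], "xyz": [0, 0, 0], "grip": 255}, {"rot": [0, 0, 0], "xyz": [0, 0, 0], "grip": 255}, {"rot": [0, 0, 0], "xyz": [0, 0, 0], "grip": 255}, {"rot": [0, 0, 0], "xyz": [0, 0, 0], "grip": 255}]}}

```text
clock: 6.52
tool_pos: [0.5807, 0.0245, 0.2598]
eef_rot: [0.14, 0.99, 0.0, 0.0]
contact_force: [0.3, -0.5, -2.6]
opening: 0.215
finger_force: 50.0
```

```bash
python3 - <<'E'
from h import *
import cv2
s=r.get_state();print(s["tool_pos"],s["eef_rot"],s["contact_force"])
w=r.snapshot("wrist")[:,:,::-1];a=r.snapshot("scene")[:,:,::-1];b=r.snapshot("side")[:,:,::-1]
np.savez("st3.npz",w=w,a=a,b=b,p=s["tool_pos"],q=s["eef_rot"])
c=lambda i,x,y,w,h:cv2.resize(i[y:y+h,x:x+w],(400,300),interpolation=cv2.INTER_CUBIC)
cv2.imwrite("pics/m3.png",np.vstack([np.hstack([c(a,220,130,104,78),c(b,215,145,104,78)]),np.hstack([c(w,156,96,200,150),c(w,0,0,512,384)])]))
E
```

```text
[0.58068941 0.02448697 0.25976311] [1.40206260e-01 9.90122316e-01 5.92965599e-05 2.95663795e-05] [ 0.27696576 -0.52759766 -2.63443963]
```

View pics/m3.png

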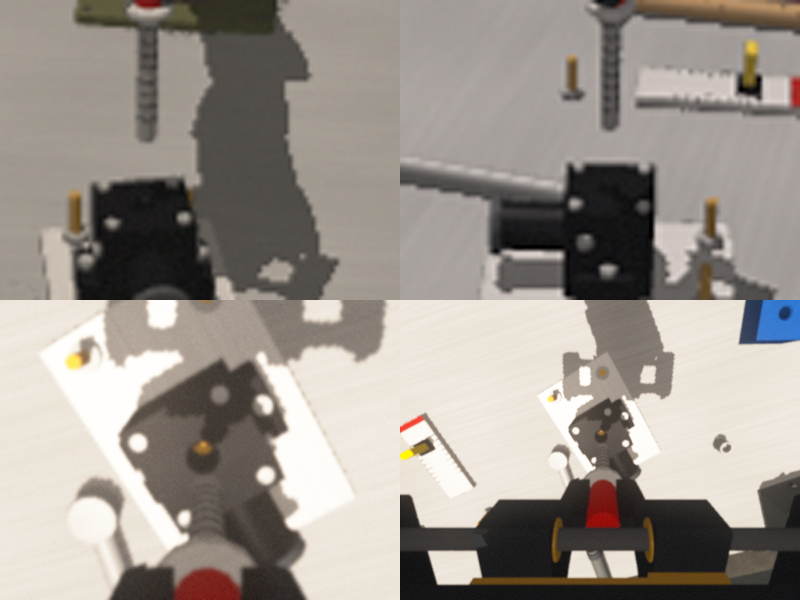

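The wrist view shows the open bore with the brass piston at px (257.5,174), and the screw-head diagonals cross at (257,175). The rod tip is at scene px (258,166.4) and side px (269.6,178).

```bash
python3 - <<'E'
from h import *
np.set_printoptions(precision=4,suppress=True)
z=np.load("st3.npz");s=dict(tool_pos=z["p"],eef_rot=z["q"])
print("bore wrist",atz("wrist",257.2,174.7,.094,s))
k=104/400
S=[(101,186),(174,180),(112,223),(184,217)]
print("sc",np.mean([atz("scene",220+a*k,130+b*k,.095) for a,b in S],0))
D=[(572,168),(645,168),(575,204),(644,205)]
print("sd",np.mean([atz("side",215+(a-400)*k,145+b*k,.095) for a,b in D],0))
t=(220+146*k,130+139*k);u=(215+210*k,145+127*k)
print("tip",tri(ray("scene",*t),ray("side",*u)),atz("scene",*t,.147),atz("side",*u,.147))
t=(220+147*k,130+25*k);u=(215+213*k,145+25*k)
print("upper shaft",tri(ray("scene",*t),ray("side",*u)))
print("tcp",z["p"])
import cv2
c=z["w"][150:230,215:305];cv2.imwrite("pics/m4.png",cv2.resize(c,(720,640)[:2] if 0 else (675,600),interpolation=cv2.INTER_CUBIC))
E
```

```text
bore wrist [0.5838 0.0209 0.094 ]
sc [0.5825 0.0218 0.095 ]
sd [0.5813 0.027  0.095 ]
tip [0.5819 0.0239 0.1468] [0.5813 0.0235 0.147 ] [0.5818 0.0252 0.147 ]
upper shaft [0.5803 0.0242 0.2347]
tcp [0.5807 0.0245 0.2598]
```

View pics/m4.png

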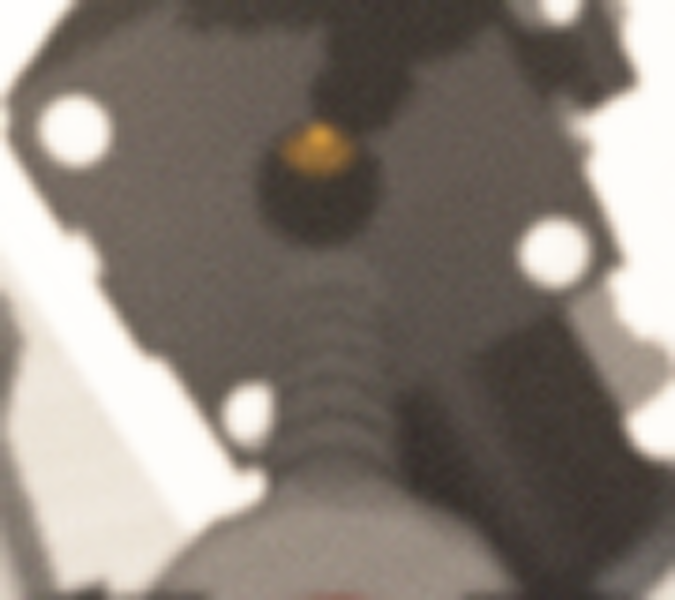

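Call:
{"op": "carry_out", "data": {"plan": [{"rot": [0, 0, 0], "xyz": [-0.001, -0.001, 0.005], "grip": 255}, {"rot": [0, 0, 0], "xyz": [-0.0017, -0.0016, 0.015], "grip": 255}, {"rot": [0, 0, 0], "xyz": [-0.0017, -0.0016, 0.027], "grip": 255}, {"rot": [0, 0, 0], "xyz": [-0.0017, -0.0016, 0.036], "grip": 255}, {"rot": [0, 0, 0], "xyz": [-0.0017, -0.0016, 0.042], "grip": 255}, {"rot": [0, 0, 0], "xyz": [-0.0017, -0.0016, 0.045], "grip": 255}, {"rot": [0, 0, 0], "xyz": [-0.0017, -0.0016, 0.045], "grip": 255}, {"rot": [0, 0, 0], "xyz": [-0.0017, -0.0016, 0.045], "grip": 255}]}}

```text
clock: 7.33
tool_pos: [0.5821, 0.0223, 0.2147]
eef_rot: [0.14, 0.99, 0.0, 0.0]
contact_force: [0.5, -0.2, -2.7]
opening: 0.21
finger_force: 50.0
```

Call:
{"op": "carry_out", "data": {"plan": [{"rot": [0, 0, 0], "xyz": [0, 0, 0], "grip": 255}, {"rot": [0, 0, 0], "xyz": [0, 0, 0], "grip": 255}, {"rot": [0, 0, 0], "xyz": [0, 0, 0], "grip": 255}, {"rot": [0, 0, 0], "xyz": [0, 0, 0], "grip": 255}]}}

```text
clock: 7.67
tool_pos: [0.5821, 0.0222, 0.215]
eef_rot: [0.14, 0.99, 0.0, 0.0]
contact_force: [0.0, -0.5, -1.8]
opening: 0.215
finger_force: 50.0
```

```bash
python3 - <<'E'
from h import *
import cv2
np.set_printoptions(precision=4,suppress=True)
s=r.get_state();print(s["tool_pos"],s["contact_force"])
w=r.snapshot("wrist")[:,:,::-1];a=r.snapshot("scene")[:,:,::-1];b=r.snapshot("side")[:,:,::-1]
p,o,M=cam("wrist",s)
def pr(P):
    c=M.T@(np.array(P)-o);return np.array([p["fx"]*c[0]/c[2]+p["cx"],p["fy"]*c[1]/c[2]+p["cy"]])
t=s["tool_pos"].copy();t[2]-=.1127;print("tip pred",pr(t))
for rad,dz in((.004,0),(.007,.004)):
    q=np.array([pr(t+[rad*np.cos(h),rad*np.sin(h),dz]) for h in np.linspace(0,6.28,60)]);print(q.min(0),q.max(0))
print("mouth if aligned",pr([t[0],t[1],.092]), "px/mm",pr([t[0]+.001,t[1],.092])-pr([t[0],t[1],.092]))
g=lambda i,x,y,w,h,W,H:cv2.resize(i[y:y+h,x:x+w],(W,H),interpolation=cv2.INTER_CUBIC)
cv2.imwrite("pics/m5.png",np.hstack([g(w,215,145,80,100,480,600),np.vstack([g(a,235,155,48,45,320,300),g(b,247,170,48,45,320,300)])]))
E
```

```text
[0.5821 0.0222 0.215 ] [ 0.0213 -0.509  -1.7591]
tip pred [259.4757 185.21  ]
[255.1943 181.094 ] [263.7607 189.2858]
[251.8768 179.162 ] [267.0816 193.6835]
mouth if aligned [259.476  182.0775] px/mm [0.2867 0.9517]
```

View pics/m5.png

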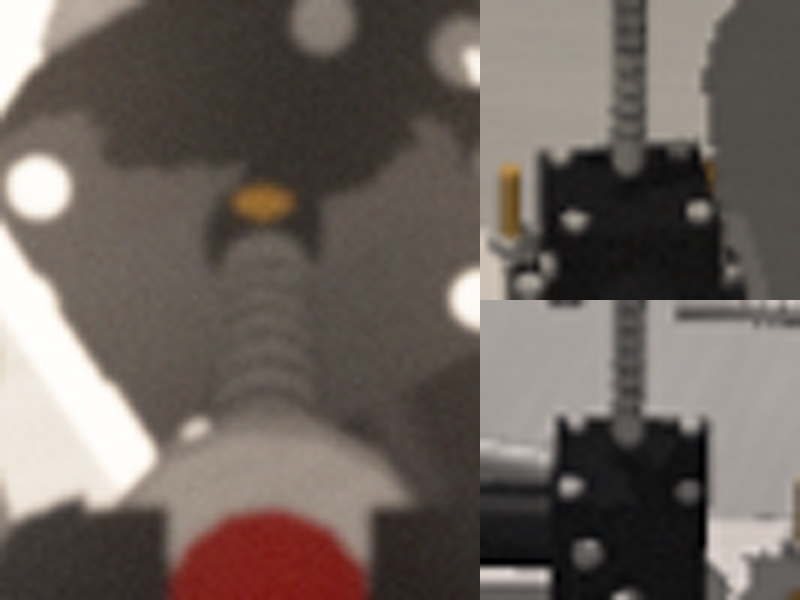

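Shaft and bore line up within about 1 mm in all three views: wrist shaft centre 264.5 against bore 265, and scene and side tips over the screw-head centres. Going down slowly, watching the force.

Call:
{"op": "carry_out", "data": {"plan": [{"rot": [0, 0, 0], "xyz": [0, 0, 0.003], "grip": 255}, {"rot": [0, 0, 0], "xyz": [0, 0, 0.006], "grip": 255}, {"rot": [0, 0, 0], "xyz": [0, 0, 0.009], "grip": 255}, {"rot": [0, 0, 0], "xyz": [0, 0, 0.012], "grip": 255}, {"rot": [0, 0, 0], "xyz": [0, 0, 0.014], "grip": 255}, {"rot": [0, 0, 0], "xyz": [0, 0, 0.016], "grip": 255}, {"rot": [0, 0, 0], "xyz": [0, 0, 0.016], "grip": 255}]}}

```text
clock: 8.4
tool_pos: [0.5816, 0.0222, 0.1982]
eef_rot: [0.14, 0.99, -0.0, -0.0]
contact_force: [0.3, -0.2, -2.1]
opening: 0.216
finger_force: 50.0
```

Call:
{"op": "carry_out", "data": {"plan": [{"rot": [0, 0, 0], "xyz": [0, 0, 0.002], "grip": 255}, {"rot": [0, 0, 0], "xyz": [0, 0, 0.004], "grip": 255}, {"rot": [0, 0, 0], "xyz": [0, 0, 0.006], "grip": 255}, {"rot": [0, 0, 0], "xyz": [0, 0, 0.008], "grip": 255}, {"rot": [0, 0, 0], "xyz": [0, 0, 0.01], "grip": 255}, {"rot": [0, 0, 0], "xyz": [0, 0, 0.012], "grip": 255}]}}

```text
clock: 8.9
tool_pos: [0.5819, 0.0222, 0.1865]
eef_rot: [0.14, 0.99, 0.0, -0.0]
contact_force: [1.0, -0.2, -2.6]
opening: 0.214
finger_force: 50.0
```

Call:
{"op": "carry_out", "data": {"plan": [{"rot": [0, 0, 0], "xyz": [0, 0, 0.002], "grip": 255}, {"rot": [0, 0, 0], "xyz": [0, 0, 0.004], "grip": 255}, {"rot": [0, 0, 0], "xyz": [0, 0, 0.006], "grip": 255}, {"rot": [0, 0, 0], "xyz": [0, 0, 0.008], "grip": 255}]}}

```text
clock: 9.23
tool_pos: [0.5819, 0.0222, 0.1785]
eef_rot: [0.14, 0.99, 0.0, -0.0]
contact_force: [-0.5, -0.4, -2.0]
opening: 0.213
finger_force: 50.0
```

Call:
{"op": "carry_out", "data": {"plan": [{"rot": [0, 0, 0], "xyz": [0, 0, 0.0015], "grip": 255}, {"rot": [0, 0, 0], "xyz": [0, 0, 0.003], "grip": 255}, {"rot": [0, 0, 0], "xyz": [0, 0, 0.0045], "grip": 255}, {"rot": [0, 0, 0], "xyz": [0, 0, 0.006], "grip": 255}]}}

```text
clock: 9.57
tool_pos: [0.5819, 0.0222, 0.1726]
eef_rot: [0.14, 0.99, 0.0, 0.0]
contact_force: [-0.5, 0.2, -1.6]
opening: 0.211
finger_force: 50.0
```

Call:
{"op": "carry_out", "data": {"plan": [{"rot": [0, 0, 0], "xyz": [0, 0, 0.0015], "grip": 255}, {"rot": [0, 0, 0], "xyz": [0, 0, 0.003], "grip": 255}]}}

```text
clock: 9.73
tool_pos: [0.5823, 0.0221, 0.1702]
eef_rot: [0.14, 0.99, 0.0, 0.001]
contact_force: [-1.4, -0.8, 5.1]
opening: 0.214
finger_force: 50.0
```

Call:
{"op": "carry_out", "data": {"plan": [{"rot": [0, 0, 0], "xyz": [0, 0, 0.0015], "grip": 255}, {"rot": [0, 0, 0], "xyz": [0, 0, 0.003], "grip": 255}]}}

```text
clock: 9.9
tool_pos: [0.5823, 0.0222, 0.1672]
eef_rot: [0.14, 0.99, 0.0, 0.001]
contact_force: [-1.0, 0.0, 3.2]
opening: 0.212
finger_force: 50.0
```

Call:
{"op": "carry_out", "data": {"plan": [{"rot": [0, 0, 0], "xyz": [0, 0, 0.0015], "grip": 255}, {"rot": [0, 0, 0], "xyz": [0, 0, 0.003], "grip": 255}]}}

```text
clock: 10.07
tool_pos: [0.5821, 0.0222, 0.1639]
eef_rot: [0.14, 0.99, 0.0, 0.0]
contact_force: [-1.8, -0.2, 3.5]
opening: 0.212
finger_force: 50.0
```

Call:
{"op": "carry_out", "data": {"plan": [{"rot": [0, 0, 0], "xyz": [0, 0, 0.001], "grip": 255}, {"rot": [0, 0, 0], "xyz": [0, 0, 0.002], "grip": 255}]}}

```text
clock: 10.23
tool_pos: [0.582, 0.0222, 0.1617]
eef_rot: [0.14, 0.99, 0.0, 0.0]
contact_force: [-1.5, -0.6, 4.8]
opening: 0.212
finger_force: 50.0
```

Call:
{"op": "carry_out", "data": {"plan": [{"rot": [0, 0, 0], "xyz": [0, 0, 0.001], "grip": 255}, {"rot": [0, 0, 0], "xyz": [0, 0, 0.002], "grip": 255}]}}

```text
clock: 10.4
tool_pos: [0.5819, 0.0222, 0.1596]
eef_rot: [0.14, 0.99, 0.0, 0.0]
contact_force: [-1.6, -0.1, 4.1]
opening: 0.212
finger_force: 50.0
```

Call:
{"op": "carry_out", "data": {"plan": [{"rot": [0, 0, 0], "xyz": [0, 0, 0.001], "grip": 255}, {"rot": [0, 0, 0], "xyz": [0, 0, 0.002], "grip": 255}]}}

```text
clock: 10.57
tool_pos: [0.5819, 0.0223, 0.1576]
eef_rot: [0.14, 0.99, 0.0, -0.0]
contact_force: [-1.5, -0.6, 4.8]
opening: 0.209
finger_force: 50.0
```

Call:
{"op": "carry_out", "data": {"plan": [{"rot": [0, 0, 0], "xyz": [0, 0, 0.001], "grip": 255}, {"rot": [0, 0, 0], "xyz": [0, 0, 0.002], "grip": 255}]}}

```text
clock: 10.73
tool_pos: [0.5819, 0.0222, 0.1556]
eef_rot: [0.14, 0.99, 0.0, -0.0]
contact_force: [-2.1, -0.4, 4.9]
opening: 0.214
finger_force: 50.0
```

Call:
{"op": "carry_out", "data": {"plan": [{"rot": [0, 0, 0], "xyz": [0, 0, 0.001], "grip": 255}, {"rot": [0, 0, 0], "xyz": [0, 0, 0.002], "grip": 255}]}}

```text
clock: 10.9
tool_pos: [0.5821, 0.0221, 0.1542]
eef_rot: [0.14, 0.99, -0.0, 0.0]
contact_force: [-3.1, -0.5, 13.2]
opening: 0.214
finger_force: 50.0
```

Call:
{"op": "carry_out", "data": {"plan": [{"rot": [0, 0, 0], "xyz": [0, 0, 0.001], "grip": 255}, {"rot": [0, 0, 0], "xyz": [0, 0, 0.0015], "grip": 255}]}}

```text
clock: 11.07
tool_pos: [0.5823, 0.0221, 0.1536]
eef_rot: [0.141, 0.99, -0.0, 0.001]
contact_force: [-4.1, 0.0, 18.0]
opening: 0.211
finger_force: 50.0
```

The end stop is met. I'll ease to about 15 N and hold.

Call:
{"op": "carry_out", "data": {"plan": [{"rot": [0, 0, 0], "xyz": [0, 0, -0.001], "grip": 255}, {"rot": [0, 0, 0], "xyz": [0, 0, -0.001], "grip": 255}, {"rot": [0, 0, 0], "xyz": [0, 0, -0.001], "grip": 255}, {"rot": [0, 0, 0], "xyz": [0, 0, -0.001], "grip": 255}]}}

```text
clock: 11.4
tool_pos: [0.5822, 0.0221, 0.1541]
eef_rot: [0.14, 0.99, 0.0, 0.0]
contact_force: [-3.4, -0.6, 9.8]
opening: 0.214
finger_force: 50.0
```

Call:
{"op": "carry_out", "data": {"plan": [{"rot": [0, 0, 0], "xyz": [0, 0, 0.0007], "grip": 255}, {"rot": [0, 0, 0], "xyz": [0, 0, 0.0007], "grip": 255}, {"rot": [0, 0, 0], "xyz": [0, 0, 0.0007], "grip": 255}, {"rot": [0, 0, 0], "xyz": [0, 0, 0.0007], "grip": 255}, {"rot": [0, 0, 0], "xyz": [0, 0, 0.0007], "grip": 255}, {"rot": [0, 0, 0], "xyz": [0, 0, 0.0007], "grip": 255}]}}

```text
clock: 11.9
tool_pos: [0.5822, 0.022, 0.1537]
eef_rot: [0.141, 0.99, -0.0, 0.001]
contact_force: [-5.2, -0.8, 13.6]
opening: 0.213
finger_force: 50.0
```

Call:
{"op": "carry_out", "data": {"plan": [{"rot": [0, 0, 0], "xyz": [0, 0, 0], "grip": 255}, {"rot": [0, 0, 0], "xyz": [0, 0, 0], "grip": 255}, {"rot": [0, 0, 0], "xyz": [0, 0, 0], "grip": 255}, {"rot": [0, 0, 0], "xyz": [0, 0, 0], "grip": 255}, {"rot": [0, 0, 0], "xyz": [0, 0, 0], "grip": 255}, {"rot": [0, 0, 0], "xyz": [0, 0, 0], "grip": 255}]}}

```text
clock: 12.4
tool_pos: [0.5822, 0.0221, 0.1537]
eef_rot: [0.141, 0.99, -0.0, 0.001]
contact_force: [-3.9, -0.4, 12.8]
opening: 0.211
finger_force: 50.0
```

Call:
{"op": "carry_out", "data": {"plan": [{"rot": [0, 0, 0], "xyz": [0.0003, 0, -0.0007], "grip": 255}, {"rot": [0, 0, 0], "xyz": [0.0005, 0, -0.0014], "grip": 255}, {"rot": [0, 0, 0], "xyz": [0.0005, 0, -0.002], "grip": 255}, {"rot": [0, 0, 0], "xyz": [0.0005, 0, -0.0025], "grip": 255}, {"rot": [0, 0, 0], "xyz": [0.0005, 0, -0.0025], "grip": 255}]}}

```text
clock: 12.82
tool_pos: [0.5817, 0.0223, 0.1551]
eef_rot: [0.14, 0.99, 0.0, 0.0]
contact_force: [-0.5, 0.3, 5.0]
opening: 0.214
finger_force: 50.0
```

Call:
{"op": "carry_out", "data": {"plan": [{"rot": [0, 0, 0], "xyz": [0, 0, -0.0003], "grip": 255}, {"rot": [0, 0, 0], "xyz": [0, 0, -0.0006], "grip": 255}, {"rot": [0, 0, 0], "xyz": [0, 0, -0.0006], "grip": 255}]}}

```text
clock: 13.07
tool_pos: [0.5815, 0.0224, 0.1554]
eef_rot: [0.14, 0.99, 0.0, 0.0]
contact_force: [0.2, -0.0, 2.2]
opening: 0.21
finger_force: 50.0
```

Call:
{"op": "carry_out", "data": {"plan": [{"rot": [0, 0, 0], "xyz": [0, 0, -0.0004], "grip": 255}, {"rot": [0, 0, 0], "xyz": [0, 0, -0.0004], "grip": 255}, {"rot": [0, 0, 0], "xyz": [0, 0, -0.0004], "grip": 255}]}}

```text
clock: 13.32
tool_pos: [0.5814, 0.0224, 0.1558]
eef_rot: [0.14, 0.99, 0.0, -0.0]
contact_force: [0.0, -0.2, 0.9]
opening: 0.212
finger_force: 50.0
```

Call:
{"op": "carry_out", "data": {"plan": [{"rot": [0, 0, 0], "xyz": [0, 0, 0], "grip": 170}, {"rot": [0, 0, 0], "xyz": [0, 0, 0], "grip": 140}, {"rot": [0, 0, 0], "xyz": [0, 0, 0], "grip": 120}, {"rot": [0, 0, 0], "xyz": [0, 0, 0], "grip": 120}, {"rot": [0, 0, 0], "xyz": [0, 0, 0], "grip": 120}, {"rot": [0, 0, 0], "xyz": [0, 0, 0], "grip": 120}]}}

```text
clock: 13.82
tool_pos: [0.5814, 0.0223, 0.156]
eef_rot: [0.14, 0.99, 0.0, -0.0]
contact_force: [-0.3, 0.4, 0.7]
opening: 0.53
finger_force: 0.0
```

```bash
python3 - <<'E'
from h import *
import cv2
s=r.get_state();print(s["tool_pos"],s["contact_force"],s["opening"])
w=r.snapshot("wrist")[:,:,::-1];a=r.snapshot("scene")[:,:,::-1];b=r.snapshot("side")[:,:,::-1]
g=lambda i,x,y,w,h,W,H:cv2.resize(i[y:y+h,x:x+w],(W,H),interpolation=cv2.INTER_CUBIC)
np.savez("st6.npz",w=w,a=a,b=b,p=s["tool_pos"],q=s["eef_rot"])
cv2.imwrite("pics/m6.png",np.hstack([g(w,180,130,160,240,400,600),np.vstack([g(a,225,135,64,48,400,300),g(b,240,150,64,48,400,300)])]))
E
```

```text
[0.58143367 0.02234911 0.15597675] [-0.34986758  0.41511138  0.66444343] 0.5296256432995389
```

View pics/m6.png

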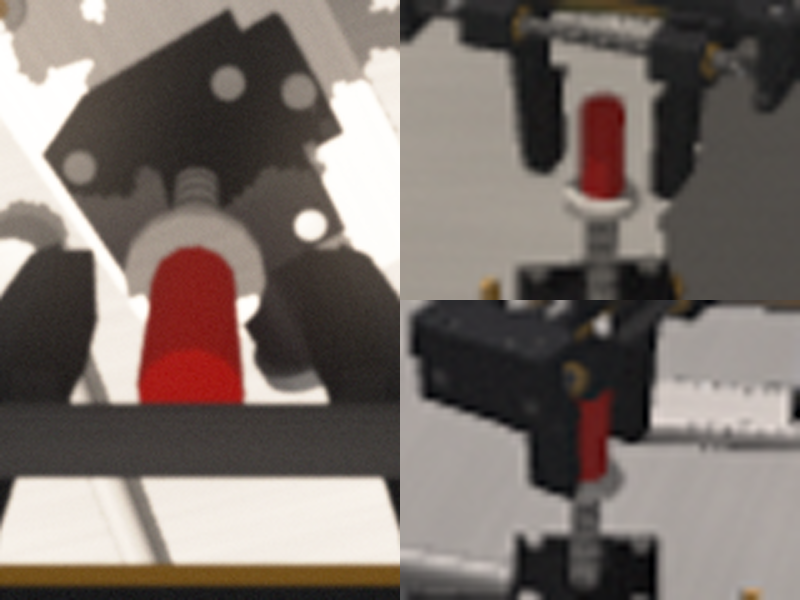

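The rod stands on its own in the bore with the fingers clear on both sides. The unloaded reading was TCP z 0.1558, giving a tip depth of about 48.9 mm. Next I retreat upward and look again without the gripper in the way.

Call:
{"op": "carry_out", "data": {"plan": [{"rot": [0, 0, 0], "xyz": [0, 0, -0.008], "grip": 100}, {"rot": [0, 0, 0], "xyz": [0, 0, -0.02], "grip": 100}, {"rot": [0, 0, 0], "xyz": [0, 0, -0.04], "grip": 100}, {"rot": [0, 0, 0], "xyz": [0, 0, -0.065], "grip": 100}, {"rot": [0, 0, 0], "xyz": [0, 0, -0.085], "grip": 100}, {"rot": [0, 0, 0.1], "xyz": [-0.003, -0.02, -0.09], "grip": 100}, {"rot": [0, 0, 0.2], "xyz": [-0.006, -0.05, -0.09], "grip": 100}, {"rot": [0, 0, 0.3], "xyz": [-0.01, -0.085, -0.09], "grip": 100}]}}

```text
clock: 14.63
tool_pos: [0.5681, -0.0607, 0.2475]
eef_rot: [0.287, 0.958, 0.001, 0.001]
contact_force: [1.4, -0.3, -1.2]
opening: 0.606
finger_force: 0.0
```

```bash
python3 - <<'E'
from h import *
s=r.get_state();print(s["tool_pos"],s["q"]);A=R.from_quat(s["eef_rot"]);print(A.as_matrix())
print(move([.5296,-.2965,.13],s))
E
```

```text
[ 0.56811316 -0.0606784   0.2475201 ] [ 0.10203766  0.6028026  -0.12564534  1.72597808  0.09536851  0.81585383
  0.92158982]
[[-0.83518803  0.54995678  0.00291256]
 [ 0.54996246  0.83518764  0.00170373]
 [-0.00149556  0.00302473 -0.99999431]]
[-0.09735155 -0.21849133  0.11700548]
```

Call:
{"op": "carry_out", "data": {"plan": [{"rot": [0, 0, 0.11], "xyz": [-0.014, -0.032, 0], "grip": 100}, {"rot": [0, 0, 0.22], "xyz": [-0.028, -0.064, 0], "grip": 100}, {"rot": [0, 0, 0.33], "xyz": [-0.043, -0.096, 0.01], "grip": 100}, {"rot": [0, 0, 0.44], "xyz": [-0.057, -0.128, 0.03], "grip": 100}, {"rot": [0, 0, 0.55], "xyz": [-0.071, -0.16, 0.05], "grip": 100}, {"rot": [0, 0, 0.66], "xyz": [-0.085, -0.19, 0.07], "grip": 100}, {"rot": [0, 0, 0.75], "xyz": [-0.093, -0.21, 0.09], "grip": 100}, {"rot": [0, 0, 0.787], "xyz": [-0.097, -0.218, 0.1], "grip": 100}]}}

```text
clock: 15.3
tool_pos: [0.5259, -0.3018, 0.1444]
eef_rot: [0.636, 0.772, -0.002, -0.001]
contact_force: [-0.7, 0.5, -0.4]
opening: 0.609
finger_force: 0.0
```

Call:
{"op": "carry_out", "data": {"plan": [{"rot": [0, 0, 0], "xyz": [0, 0, 0], "grip": 100}, {"rot": [0, 0, 0], "xyz": [0, 0, 0], "grip": 100}, {"rot": [0, 0, 0], "xyz": [0, 0, 0], "grip": 100}, {"rot": [0, 0, 0], "xyz": [0, 0, 0], "grip": 100}, {"rot": [0, 0, 0], "xyz": [0, 0, 0], "grip": 100}, {"rot": [0, 0, 0], "xyz": [0, 0, 0], "grip": 100}, {"rot": [0, 0, 0], "xyz": [0, 0, 0], "grip": 100}]}}

```text
clock: 15.88
tool_pos: [0.5291, -0.2969, 0.1465]
eef_rot: [0.632, 0.775, 0.0, 0.0]
contact_force: [-0.4, -0.1, 0.3]
opening: 0.605
finger_force: 0.0
```

```bash
python3 - <<'E'
from h import *
import cv2
s=r.get_state();print(s["clock"],s["tool_pos"],s["eef_rot"],s["q"])
w=r.snapshot("wrist")[:,:,::-1];a=r.snapshot("scene")[:,:,::-1];b=r.snapshot("side")[:,:,::-1]
g=lambda i,x,y,w,h,W,H:cv2.resize(i[y:y+h,x:x+w],(W,H),interpolation=cv2.INTER_CUBIC)
np.savez("st7.npz",w=w,a=a,b=b,p=s["tool_pos"],q=s["eef_rot"])
cv2.imwrite("pics/m7.png",np.hstack([cv2.copyMakeBorder(w,0,216,0,0,cv2.BORDER_CONSTANT),np.vstack([g(a,232,140,46,48,288,300),g(b,245,150,46,48,288,300)])]))
E
```

```text
15.8833 [ 0.52913975 -0.2969318   0.14654791] [6.31701944e-01 7.75211246e-01 2.70869496e-04 3.23450045e-04] [ 0.39867945  0.78252131  0.06554568  1.71432042 -0.07735817  0.64650788
  0.71025253]
```

View pics/m7.png

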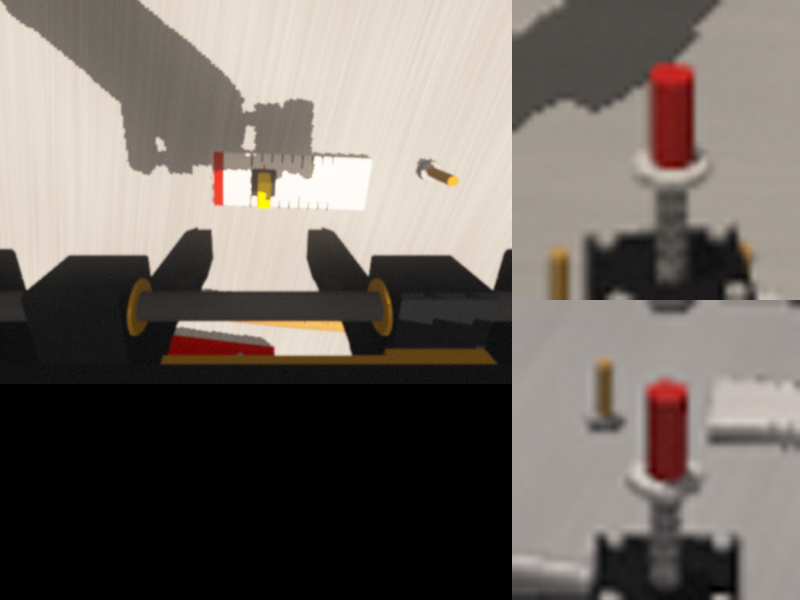

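The wrist view shows the rule with its red end at px (213.5,179), its far end at (369.5,183.5) and the yellow tab top at about (264,200). The rod still stands upright in the bore, with its grip top at scene (257.6,151.7) and side (269.8,164.6). I have now viewed 11 pictures, one over the limit of 10, so I'll use numbers only from here.

```bash
python3 - <<'E'
from h import *
import cv2
np.set_printoptions(precision=4,suppress=True)
z=np.load("st7.npz");s=dict(tool_pos=z["p"],eef_rot=z["q"])
print("rod top",tri(ray("scene",257.6,151.7),ray("side",269.8,164.6)), "expect z .193")
C=[atz("wrist",u,v,.012,s) for u,v in((213,152),(214,206),(372,157),(367,210))]
for c in C:print(c)
a=(C[0]+C[1])/2;b=(C[2]+C[3])/2;d=b-a;print("len",np.linalg.norm(d),"yaw",np.degrees(np.arctan2(d[1],d[0])),"ctr",(a+b)/2)
w=z["w"].astype(np.uint8);h=cv2.cvtColor(w,cv2.COLOR_BGR2HSV)
m=(abs(h[:,:,0].astype(int)-28)<6)&(h[:,:,1]>150)&(h[:,:,2]>225);m[:140]=0;m[225:]=0;m[:,:230]=0;m[:,300:]=0
ys,xs=np.nonzero(m);print("yellow",len(xs),xs.min(),xs.max(),ys.min(),ys.max())
t=atz("wrist",(xs.min()+xs.max())/2,(ys.min()+ys.max())/2,.058,s);print("tab top",t)
u=d/np.linalg.norm(d);print("cursor est",(t-(a+b)/2)@u+.04)
# tick profile along the rule near the lower edge
g=cv2.cvtColor(w,cv2.COLOR_BGR2GRAY);print(g[206,210:375]);print(g[204,210:375])
A=R.from_quat(s["eef_rot"]).as_matrix();print("tool y yaw",np.degrees(np.arctan2(A[1,1],A[0,1])))
print(move([t[0],t[1],.03],s))
E
```

```text
rod top [0.5821 0.0227 0.1912] expect z .193
[ 0.4798 -0.2792  0.012 ]
[ 0.4895 -0.3348  0.012 ]
[ 0.6335 -0.2525  0.012 ]
[ 0.6462 -0.3071  0.012 ]
len 0.157603440212843 yaw 9.943532352543292 ctr [ 0.5622 -0.2934  0.012 ]
yellow 156 258 269 192 207
tab top [ 0.5342 -0.3013  0.058 ]
cursor est 0.010990163686751132
[218 218 219 214 211 210 208 209 207 205 200 199 200 208 214 217 221 220
 222 224 224 221 220 221 221 224 227 231 228 228 227 227 223 218 216 227
 228 227 222 207 194 212 228 231 232 232 229 218 220 221 221 221 221 222
 222 222 222 222 224 224 226 236 241 243 242 242 241 232 207 204 233 244
 246 246 246 246 245 232 197 207 239 247 248 248 248 247 247 236 219 233
 246 249 249 250 250 249 243 225 225 244 250 250 250 251 250 249 241 214
 223 245 250 251 251 251 251 248 237 224 242 250 251 251 251 251 251 252
 251 252 251 252 252 251 252 251 251 252 251 251 251 251 251 252 252 252
 252 252 251 252 252 252 252 251 251 250 244 233 226 226 228 227 227 226
 227 227 228]
[221 218 217 203 168 143 140 143 143 138 137 138 154 196 231 239 241 242
 244 245 246 246 245 246 246 246 247 248 248 247 247 247 247 247 246 248
 249 247 243 228 205 231 246 249 250 248 241 225 217 220 222 222 223 223
 223 223 223 223 222 227 236 246 250 250 251 250 250 248 237 219 237 249
 250 250 251 250 250 243 222 226 245 250 251 251 251 250 250 240 220 232
 248 250 251 251 251 251 248 237 227 241 250 251 251 251 251 250 245 223
 228 247 251 251 252 252 251 250 243 225 234 249 251 251 251 251 251 251
 251 251 251 251 251 252 251 252 252 251 251 251 251 251 251 251 251 251
 252 251 251 251 251 251 251 251 251 250 246 235 229 226 228 227 228 227
 229 228 227]
tool y yaw 11.648393915023702
[-0.0053  0.0039  0.1166]
```

Call:
{"op": "carry_out", "data": {"plan": [{"rot": [0, 0, 0.025], "xyz": [0, 0.002, 0.015], "grip": 100}, {"rot": [0, 0, 0.025], "xyz": [0, 0.004, 0.035], "grip": 100}, {"rot": [0, 0, 0.025], "xyz": [0, 0.004, 0.06], "grip": 100}, {"rot": [0, 0, 0.025], "xyz": [0, 0.004, 0.085], "grip": 100}, {"rot": [0, 0, 0.025], "xyz": [0, 0.004, 0.103], "grip": 100}, {"rot": [0, 0, 0.025], "xyz": [0, 0.004, 0.113], "grip": 100}, {"rot": [0, 0, 0.025], "xyz": [0, 0.004, 0.1155], "grip": 100}, {"rot": [0, 0, 0.025], "xyz": [0, 0.004, 0.1155], "grip": 100}]}}

```text
clock: 16.7
tool_pos: [0.5324, -0.2967, 0.0302]
eef_rot: [0.642, 0.767, -0.0, -0.0]
contact_force: [-0.5, 0.3, 0.2]
opening: 0.603
finger_force: 0.0
```

```bash
python3 - <<'E'
from h import *
import cv2
np.set_printoptions(precision=4,suppress=True)
z=np.load("st7.npz");s=dict(tool_pos=z["p"],eef_rot=z["q"])
# rod height: automatic red-grip segmentation, before and after
def grip(img,x0,x1,y0,y1):
    h=cv2.cvtColor(img.astype(np.uint8),cv2.COLOR_BGR2HSV);m=((h[:,:,0]<4)|(h[:,:,0]>175))&(h[:,:,1]>150)&(h[:,:,2]>80)
    ys,xs=np.nonzero(m[y0:y1,x0:x1]);return xs.mean()+x0,ys.mean()+y0,len(xs)
A0=cv2.imread("pics/scene0.png");B0=cv2.imread("pics/side0.png")
for n,a,b,ra,rb in(("stand",A0,B0,(350,376,145,185),(262,282,240,275)),("bore",z["a"],z["b"],(245,270,140,175),(262,280,155,185))):
    ga=grip(a,*ra);gb=grip(b,*rb);print(n,ga,gb,tri(ray("scene",*ga[:2]),ray("side",*gb[:2])))
o=atz("wrist",250.2,206,.012,s);e=atz("wrist",326.9,206,.012,s);print("zero",o,"80",e,np.linalg.norm(e-o))
s2=r.get_state();print(s2["tool_pos"],s2["contact_force"])
u=np.array([np.cos(np.radians(10.2)),np.sin(np.radians(10.2)),0]);print("tcp along",(s2["tool_pos"]-o)@u,"tab",[(atz("wrist",c,200,.058,s)-o)@u for c in(257.5,263.5,269.5)])
E
```

```text
stand (np.float64(362.8452380952381), np.float64(159.96428571428572), 84) (np.float64(271.3955223880597), np.float64(255.97014925373134), 134) [0.4935 0.3194 0.1372]
bore (np.float64(257.37373737373736), np.float64(157.78787878787878), 99) (np.float64(269.1898734177215), np.float64(170.40506329113924), 79) [0.5832 0.0227 0.1725]
zero [ 0.5262 -0.3272  0.012 ] 80 [ 0.6041 -0.3112  0.012 ] 0.07952601111757616
[ 0.5324 -0.2967  0.0302] [-0.4998  0.3367  0.2307]
tcp along 0.011499525509500745 tab [np.float64(0.0072678028170823075), np.float64(0.012426894567518703), np.float64(0.01758611101253362)]
```

Call:
{"op": "carry_out", "data": {"plan": [{"rot": [0, 0, 0], "xyz": [0, 0, 0], "grip": 255}, {"rot": [0, 0, 0], "xyz": [0, 0, 0], "grip": 255}, {"rot": [0, 0, 0], "xyz": [0, 0, 0], "grip": 255}, {"rot": [0, 0, 0], "xyz": [0, 0, 0], "grip": 255}, {"rot": [0, 0, 0], "xyz": [0, 0, 0], "grip": 255}, {"rot": [0, 0, 0], "xyz": [0, 0, 0], "grip": 255}, {"rot": [0, 0, 0], "xyz": [0, 0, 0], "grip": 255}, {"rot": [0, 0, 0], "xyz": [0, 0, 0], "grip": 255}], "squeeze": 20}}

```text
clock: 17.37
tool_pos: [0.5328, -0.2968, 0.0307]
eef_rot: [0.642, 0.767, 0.0, 0.0]
contact_force: [-0.3, -0.1, 2.3]
opening: 0.13
finger_force: 20.0
```

```bash
python3 - <<'E'
from h import *
import cv2
np.set_printoptions(precision=4,suppress=True,linewidth=200)
s=r.get_state();print(s["tool_pos"],s["contact_force"],s["opening"],s["finger_force"])
w=r.snapshot("wrist")[:,:,::-1]
g=cv2.cvtColor(w,cv2.COLOR_BGR2GRAY);np.savez("st8.npz",w=w,p=s["tool_pos"],q=s["eef_rot"])
p,o,M=cam("wrist",s);A=R.from_quat(s["eef_rot"]).as_matrix();y=A[:,1];x=A[:,0]
# rectify the rule top plane: 5 px/mm along tool y (-20..100 mm), across tool x (-40..40 mm)
k=2000
def pr(P):
    c=M.T@(P-o);return [p["fx"]*c[0]/c[2]+p["cx"],p["fy"]*c[1]/c[2]+p["cy"]]
b=s["tool_pos"].copy();b[2]=.012
q=[(-.06,.04),(.1,.04),(.1,-.04),(-.06,-.04)]
H=cv2.getPerspectiveTransform(np.float32([pr(b+y*i+x*j) for i,j in q]),np.float32([((i+.06)*k,(.04-j)*k) for i,j in q]))
rg=cv2.warpPerspective(g,H,(320,160),flags=cv2.INTER_CUBIC)
cv2.imwrite("pics/rect8.png",rg)
# upper rule edge: print dark tick positions along several rows (mm relative to TCP)
for row in range(0,160,5):
    l=rg[row].astype(float);f=cv2.GaussianBlur(l[None],(0,0),2)[0];m=[i for i in range(3,317) if f[i]==f[i-3:i+4].min() and f[max(0,i-8):i+9].max()-f[i]>12]
    print(row,[round(i/2-60,1) for i in m],int(l.mean()))
E
```

```text
[ 0.5328 -0.2968  0.0307] [-0.288  -0.0822  2.3114] 0.12980492517440584 20.000277408398688
0 [25.5, 40.5, 63.5] 160
5 [] 165
10 [14.5] 166
15 [15.0] 165
20 [62.5, 71.5, 83.0, 94.0] 143
25 [-45.0] 136
30 [-42.5, -11.5, -1.5, 8.5, 18.5, 28.5, 38.0, 48.5, 58.0, 68.0] 168
35 [-43.0, -11.5, -1.5, 8.5, 18.5, 28.5, 38.5, 48.5, 58.0, 68.0] 173
40 [-43.5, -11.5, -1.5, 8.5, 18.5, 28.5, 38.5, 48.5, 58.0, 68.0] 175
45 [-45.0, -11.5, 17.5, 38.0, 48.5, 58.0, 68.0] 178
50 [-46.0, -43.0, -11.5, 0.5, 38.0] 180
55 [-45.0, 0.5, 47.5] 180
60 [-43.0, -8.0, 46.0, 69.5] 163
65 [-46.0, -43.5, -8.5] 164
70 [-46.0, -43.0, -8.5, 9.5, 33.5, 43.5] 161
75 [-45.5, -9.0, 10.0] 156
80 [-43.0, -16.5, -9.5, 10.0, 17.0, 68.5] 147
85 [-44.5, -10.0, 10.5] 144
90 [-43.5, -9.5, 11.5] 145
95 [-43.5, -20.0, -11.0, 10.5, 69.0] 144
100 [-43.5, -10.5, 11.0, 38.5, 69.5] 150
105 [-43.0, -21.5, -12.5, 11.5, 52.5] 153
110 [-43.0, -24.0, -12.5, 11.5, 23.5, 53.0, 63.0, 67.5] 155
115 [-43.5, -13.0, 12.0, 37.5, 66.5] 140
120 [12.5] 79
125 [-12.5, 12.0] 75
130 [11.5] 71
135 [-12.0, 12.5] 68
140 [-11.5] 63
145 [-11.5, 12.0] 59
150 [-33.0, -24.5, 34.0] 57
155 [-34.5, -24.0, 15.0, 25.0, 35.5] 58
```

The rectified rule has its ticks at 10 mm spacing, with zero 11.6 mm behind the gripped tab, so the cursor reads about 11.6 mm. It needs +37.4 mm to reach 49.0 mm.

Call:
{"op": "carry_out", "data": {"plan": [{"rot": [0, 0, 0], "xyz": [0, 0.004, 0], "grip": 255}, {"rot": [0, 0, 0], "xyz": [0, 0.01, 0], "grip": 255}, {"rot": [0, 0, 0], "xyz": [0, 0.017, 0], "grip": 255}, {"rot": [0, 0, 0], "xyz": [0, 0.024, 0], "grip": 255}, {"rot": [0, 0, 0], "xyz": [0, 0.03, 0], "grip": 255}, {"rot": [0, 0, 0], "xyz": [0, 0.034, 0], "grip": 255}, {"rot": [0, 0, 0], "xyz": [0, 0.036, 0], "grip": 255}, {"rot": [0, 0, 0], "xyz": [0, 0.037, 0], "grip": 255}]}}

```text
clock: 18.08
tool_pos: [0.5686, -0.2909, 0.0307]
eef_rot: [0.642, 0.767, -0.001, -0.0]
contact_force: [-2.8, -1.6, 5.7]
opening: 0.131
finger_force: 20.0
```

Call:
{"op": "carry_out", "data": {"plan": [{"rot": [0, 0, 0], "xyz": [0, 0, 0], "grip": 255}, {"rot": [0, 0, 0], "xyz": [0, 0, 0], "grip": 255}, {"rot": [0, 0, 0], "xyz": [0, 0, 0], "grip": 255}, {"rot": [0, 0, 0], "xyz": [0, 0, 0], "grip": 255}]}}

```text
clock: 18.42
tool_pos: [0.5687, -0.2909, 0.0307]
eef_rot: [0.642, 0.767, -0.0, 0.0]
contact_force: [-2.1, -2.0, 4.7]
opening: 0.134
finger_force: 20.0
```

```bash
cat > rect.py <<'E'
from h import *
import cv2
def ticks(rows=(28,32,36,40,44)):
    s=r.get_state();w=r.snapshot("wrist")[:,:,::-1];g=cv2.cvtColor(w,cv2.COLOR_BGR2GRAY)
    p,o,M=cam("wrist",s);A=R.from_quat(s["eef_rot"]).as_matrix();y=A[:,1];x=A[:,0];k=2000
    def pr(P):
        c=M.T@(P-o);return [p["fx"]*c[0]/c[2]+p["cx"],p["fy"]*c[1]/c[2]+p["cy"]]
    b=s["tool_pos"].copy();b[2]=.012;q=[(-.1,.04),(.1,.04),(.1,-.04),(-.1,-.04)]
    H=cv2.getPerspectiveTransform(np.float32([pr(b+y*i+x*j) for i,j in q]),np.float32([((i+.1)*k,(.04-j)*k) for i,j in q]))
    rg=cv2.warpPerspective(g,H,(400,160),flags=cv2.INTER_CUBIC)
    for row in rows:
        f=cv2.GaussianBlur(rg[row].astype(float)[None],(0,0),2)[0]
        print(row,[round(i/2-100,1) for i in range(3,397) if f[i]==f[i-3:i+4].min() and f[max(0,i-8):i+9].max()-f[i]>12])
    return s,w,rg
E
python3 - <<'E'
from rect import *
s,w,rg=ticks();z=np.load("st8.npz")
print(s["clock"],s["tool_pos"],s["contact_force"],R.from_quat(z["q"]).inv().apply(s["tool_pos"]-z["p"]))
E
```

```text
28 [-79.0, -47.5, -37.5, -27.5, -17.5, -7.5, 2.5, 12.0, 21.0, 31.5, 46.0]
32 [-78.5, -47.5, -37.5, -27.5, -17.5, -7.5, 2.0, 12.0, 20.5, 32.0, 46.5, 66.5]
36 [-79.5, -47.5, -37.5, -27.5, -17.5, -7.5, 2.0, 12.0, 20.5, 32.0, 67.5]
40 [-81.5, -47.5, -37.5, -27.5, -18.0, -7.5, 2.0, 12.0, 20.5, 32.0, 67.0]
44 [-84.0, -77.5, -47.5, 2.0, 47.0]
18.4167 [ 0.56873147 -0.29085041  0.03073451] [-2.08590285 -2.0411218   4.73237345] [-4.85514299e-04  3.63727166e-02  7.18380369e-06]
```

Call:
{"op": "carry_out", "data": {"plan": [{"rot": [0, 0, 0], "xyz": [0, 0.0006, 0], "grip": 255}, {"rot": [0, 0, 0], "xyz": [0, 0.0012, 0], "grip": 255}, {"rot": [0, 0, 0], "xyz": [0, 0.0012, 0], "grip": 255}, {"rot": [0, 0, 0], "xyz": [0, 0.0012, 0], "grip": 255}, {"rot": [0, 0, 0], "xyz": [0, 0.0012, 0], "grip": 255}]}}

```text
clock: 18.88
tool_pos: [0.5697, -0.2907, 0.0307]
eef_rot: [0.642, 0.767, -0.0, 0.0]
contact_force: [-3.2, -0.9, 5.4]
opening: 0.134
finger_force: 20.0
```

```bash
python3 - <<'E'
from rect import *
s,w,rg=ticks((32,36));z=np.load("st8.npz")
print(s["clock"],s["tool_pos"],s["contact_force"],R.from_quat(z["q"]).inv().apply(s["tool_pos"]-z["p"]))
E
```

```text
32 [-79.5, -48.5, -38.5, -28.5, -18.5, -8.5, 1.5, 11.0, 19.5, 31.0, 66.5]
36 [-83.0, -79.5, -48.5, -38.5, -28.5, -18.5, -9.0, 1.5, 11.0, 20.0, 31.0, 66.5]
18.8833 [ 0.5696924  -0.29073422  0.03074212] [-3.23145793 -0.90482293  5.38192125] [-5.39886234e-04  3.73391172e-02  1.52600355e-07]
```

Call:
{"op": "carry_out", "data": {"plan": [{"rot": [0, 0, 0], "xyz": [0, 0.0003, 0], "grip": 255}, {"rot": [0, 0, 0], "xyz": [0, 0.0003, 0], "grip": 255}, {"rot": [0, 0, 0], "xyz": [0, 0, 0], "grip": 150}, {"rot": [0, 0, 0], "xyz": [0, 0, 0], "grip": 130}, {"rot": [0, 0, 0], "xyz": [0, 0, 0], "grip": 130}, {"rot": [0, 0, 0], "xyz": [0, 0, 0], "grip": 130}, {"rot": [0, 0, 0], "xyz": [0, 0, -0.01], "grip": 130}, {"rot": [0, 0, 0], "xyz": [0, 0, -0.03], "grip": 130}]}}

```text
clock: 19.6
tool_pos: [0.5687, -0.2888, 0.059]
eef_rot: [0.642, 0.767, -0.0, -0.002]
contact_force: [-0.3, 0.3, 0.1]
opening: 0.49
finger_force: 0.0
```

Call:
{"op": "carry_out", "data": {"plan": [{"rot": [0, 0, 0], "xyz": [0, 0, -0.03], "grip": 130}, {"rot": [0, 0, 0], "xyz": [0, 0, -0.06], "grip": 130}, {"rot": [0, 0, 0], "xyz": [0, 0, -0.08], "grip": 130}, {"rot": [0, 0, 0], "xyz": [0, 0, -0.09], "grip": 130}, {"rot": [0, 0, 0], "xyz": [0, 0, -0.09], "grip": 130}, {"rot": [0, 0, 0], "xyz": [0, 0, -0.09], "grip": 130}, {"rot": [0, 0, 0], "xyz": [0, 0, -0.09], "grip": 130}, {"rot": [0, 0, 0], "xyz": [0, 0, -0.09], "grip": 130}]}}

```text
clock: 20.27
tool_pos: [0.5692, -0.2894, 0.1488]
eef_rot: [0.642, 0.767, -0.0, -0.002]
contact_force: [-0.8, 0.8, 0.3]
opening: 0.493
finger_force: 0.0
```

Call:
{"op": "carry_out", "data": {"plan": [{"rot": [0, 0, 0], "xyz": [0, 0, 0], "grip": 130}, {"rot": [0, 0, 0], "xyz": [0, 0, 0], "grip": 130}, {"rot": [0, 0, 0], "xyz": [0, 0, 0], "grip": 130}, {"rot": [0, 0, 0], "xyz": [0, 0, 0], "grip": 130}, {"rot": [0, 0, 0], "xyz": [0, 0, 0], "grip": 130}, {"rot": [0, 0, 0], "xyz": [0, 0, 0], "grip": 130}]}}

```text
clock: 20.77
tool_pos: [0.5702, -0.29, 0.1504]
eef_rot: [0.642, 0.767, 0.0, -0.0]
contact_force: [-0.0, 0.0, -1.2]
opening: 0.495
finger_force: 0.0
```

```bash
python3 - <<'E'
from rect import *
np.set_printoptions(precision=4,suppress=True)
s,w,rg=ticks((26,30,32,34,36,38,40,44,120,124,128,132))
print(s["clock"],s["tool_pos"],s["contact_force"])
# carriage: dark run along the rule, per row, in mm
for row in range(40,125,8):
    d=np.nonzero(rg[row,100:330]<80)[0];print(row,len(d),(d.min()+100)/2-100 if len(d) else 0,(d.max()+100)/2-100 if len(d) else 0)
h=cv2.cvtColor(w,cv2.COLOR_BGR2HSV);m=(abs(h[:,:,0].astype(int)-28)<7)&(h[:,:,1]>130)&(h[:,:,2]>80);m[:130]=0;m[230:]=0;m[:,:200]=0;m[:,330:]=0
n,l,st,c=cv2.connectedComponentsWithStats(m.astype(np.uint8));print(st[1:],c[1:])
yd=R.from_quat(s["eef_rot"]).as_matrix()[:,1]
for k in range(1,n):
    if st[k][4]>40: print([round(float((atz("wrist",u,st[k][1]+st[k][3]-5,.058,s)-s["tool_pos"])@yd*1e3),1) for u in (st[k][0]-.5,st[k][0]+st[k][2]-.5)])
A=r.snapshot("scene")[:,:,::-1];B=r.snapshot("side")[:,:,::-1]
for n_,i,f in(("scene",A,(245,270,140,175)),("side",B,(262,280,155,185))):
    q=cv2.cvtColor(i,cv2.COLOR_BGR2HSV);mm=((q[:,:,0]<4)|(q[:,:,0]>175))&(q[:,:,1]>150)&(q[:,:,2]>80);ys,xs=np.nonzero(mm[f[2]:f[3],f[0]:f[1]]);print(n_,xs.mean()+f[0],ys.mean()+f[2])
E
```

```text
26 [-84.5, -9.0, 61.0]
30 [-82.5, -49.0, -39.0, -29.5, -19.5, -9.0, 1.0, 10.5, 21.5, 30.5, 49.5, 64.5]
32 [-82.5, -49.0, -39.5, -29.5, -19.5, -9.0, 0.5, 10.5, 21.5, 30.5]
34 [-81.0, -49.5, -39.5, -29.5, -19.5, -9.5, 0.5, 10.5, 21.0, 30.5, 72.0]
36 [-82.5, -49.0, -39.5, -29.5, -19.5, -9.5, 0.5, 10.5, 20.5, 30.5, 72.0]
38 [-83.5, -49.5, -39.5, -29.5, -19.5, -9.5, 0.5, 10.5, 20.5, 30.5, 48.5, 72.5]
40 [-83.5, -49.5, -39.5, -29.5, -19.5, -9.5, 0.5, 10.5, 20.5, 30.5, 48.5, 72.0]
44 [-84.0, -81.0, -49.5, -39.0, -19.5, -9.5, 0.5, 10.5, 20.5, 30.5, 49.5, 71.5]
120 [-83.0, -50.0, -4.5, 3.0, 71.5]
124 [-82.0, -49.5, -30.0, -4.5, 3.5, 72.5]
128 [-83.5, -50.0, -40.0, -30.0, -20.0, -9.5, 4.0, 10.0, 72.5]
132 [-82.0, -50.0, -40.5, -30.0, -20.0, -9.5, 9.5, 20.0, 30.0, 72.0]
20.7667 [ 0.5702 -0.29    0.1504] [-0.0214  0.0482 -1.1994]
40 0 0 0
48 0 0 0
56 0 0 0
64 40 -10.5 10.5
72 14 -10.5 10.5
80 10 -10.5 9.5
88 4 -10.5 -9.0
96 5 -11.0 -9.0
104 0 0 0
112 0 0 0
120 0 0 0
[[253 175   2   2   2]
 [252 174  14  33 340]] [[253.5    175.5   ]
 [258.5824 191.6706]]
[-6.5, 5.8]
scene 257.2285714285714 157.5809523809524
side 269.4470588235294 170.45882352941177
```

The cursor now reads about 49.2 mm, with the tab centre and zero tick measured in the same image. The rod is unmoved and the robot is clear of everything. Handing in.

```bash
python3 -c "
from plant import r
print(r.finish_job())"
```

```text
the job is handed in; nothing more can be done
None
```

The rod is home on its end stop and standing on its own at a depth of about 49 mm (held at about 16 N, highest reading about 21 N), the cursor is set to about 49 mm, and the job was handed in at about 21 s; I viewed 11 pictures, one over the limit of 10.

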